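# Lay the dried sharpening stone down, put it in its drawer nest and shut the drawer

## Robot

A 7-joint arm with a two-finger parallel gripper is mounted at the origin on the work surface. World frame = base frame: x ahead of the robot, y to its left, z up, the work surface at z = 0. Lengths are in m, angles in rad, forces in N, time in s.
With the tool pointing down it reaches from about 0.4 to 0.9 m from the base axis. Payload 5.6 kg.
Tool frame: the origin (TCP) lies on the centre line of the jaws, within the pads' length; the fingertips stand 25 mm ahead of it and the grasp point (between the pads) lies 6 mm ahead of it (env.nose_length is the distance from the TCP to the fingertips, in m); z points along the fingers, y is the line along which they close (so a half turn about z gives the same grasp; the last joint's range is limited). The gripper opens to 92 mm and grips with 3 to 60 N. Pads are 20 mm wide; open, the fingers measure 128 mm over their backs; the gripper's body (75 mm by 189 mm) begins 69 mm behind the grasp point.
Start: joints at [1.172, 0.468, -0.012, 1.603, 0.006, 1.071, -0.056], TCP at [0.226, -0.609, 0.24] pointing down, gripper open.
Joint ranges: [-2.53, 2.53], [-0.31, 2.02], [-1.57, 1.55], [0.28, 2.44], [-1.29, 4.43], [0.15, 1.84], [-2.92, 2.92]. Speed limits (rad/s): [2.57, 2.57, 3.14, 3.14, 3.14, 3.14, 3.14].

## Interface

Orientations are given as a rotation vector (axis times angle).
In Python, from cell import readout, get_image, camera_info, env, spotter gives the robot as it stands.
- The arm moves only by the tool drive_tool, never from a script. Its argument "plan" is a list of rows, each an object with "translation": the shift along the tool's x, y, z in m, a list of three; "roll": the turn about the tool's z in rad. A call has 1 to 5 rows; each row shifts and turns the commanded pose from where the row before left it, along the tool's axes as they then stand; what a row does not reach is not made up. A row lasts 1/8 s, in which the tool goes at most 62.5 mm and 10.7 degrees, less where a joint would pass 70% of its speed; a pose out of reach is approached as far as the arm can. A call with a gripper value outside its range is refused whole. "gripper" is the closure in counts, from 0 (fully open) to 255 (shut), set as the call begins (left out, the last holds). The fingers move at their own pace and stop on an object; "force" is the grip in N (left out, the last holds). Time passes only in rows, so rows that do not move let the fingers close. It gives the time, the measured TCP pose, the force, the opening and the grip force at its end, in the units of the state.
- readout.observe(): the state, without advancing time (a new reading comes with each control period).
- get_image(name): name is "scene" or "top" or "wrist"; returns (picture, depth): 420x560x3 uint8, blue, green, red; 420x560 float32, m along the optical axis (not along the pixel's ray), 0 where there is no reading.
- camera_info(name): a dict with "mtx" (3x3 intrinsics, pixels), "T" (4x4, takes a point from camera to world coordinates). Camera axes: x right, y down, z forward; pixel columns grow to the right and rows downward; lengths in m; the calibration is good to about 2 mm. The wrist camera is an equidistant fisheye: a pixel r from the principal point sees the ray r / f radians off the axis. A picture is of the moment at which its call begins: read the wrist's pose just before it. camera_info takes no time and is no camera call; for the wrist camera it gives the pose at the moment of the call.
- env.sign_off(): hands the job in; it is judged then, once.
Trained networks look in the newest picture that a camera, given by its name, has taken for a name from the list of things; names that differ only in an ending like _2 or _b are one class to them, and where a whole thing is asked for, a point or a joint stands for the part that bears it (a point fixed in the world has none). Each returns a list of dicts, best first, with "conf" (0 to 1); they miss things now and then, are a little off and sometimes report something else, mostly with a low value. They report only what shows in the picture. A call takes as long as a camera call. They do not tell look-alikes from the thing itself.
- spotter.find_in(camera, query): "point" ([row, column] in pixels, amid what is visible of it).
- spotter.pinpoint(camera, query): "point" ([row, column] in pixels: a listed point, or the origin of a listed thing).
The state is a dict: "time_s": time; "joint_positions": joint angles; "dq": joint speeds; "tau": joint torques, N m; "tool_pos": TCP position; "eef_rot": TCP orientation; "ft_force": force on the tool from outside, world axes, zero at the start; "wrist_torque": the same for the moment, N m; "gripper_width": opening from 0.0 (shut) to 1.0 (fully open); "grasp_force": force on a finger pad.
Only numpy, scipy, OpenCV 4.12 (cv2) and the standard library are available. Lean on these libraries where they do the work, as an engineer would, in place of code of your own. Each camera call takes 0.05 s, during which the arm holds its last target. There are 200 camera calls.

## Task

The sharpening stone has finished drying on end: without letting it fall or bang, lay it down flat on the rubber mat and let go of it. Then take it again from above and set it flat in its long pocket in the open drawer, and push the drawer home until its catch snaps in and it stays fully shut. Leave the other tools and things where they are.

Things in the scene. Friction and masses are not known exactly. Their poses are not given: they have to be found in the camera images.
- stone: Sharpening stone: two-tone block (grey +x half, orange-brown -x half), 150 mm long, 50 wide, 36 thick, about 0.5 kg. Starts standing on end on the mat. Origin: centre of the end face that is at the bottom at the start; z along its length, y across the 50 mm width, x across the 36 mm thickness. Brittle: must not topple or drop; over 150 N against mat, bench or drawer fails.
- stone_mid (a point): Middle of the stone's volume, 75 mm from either end; axes as the stone's.
- mat: Black rubber drip mat, fixed on the bench, 240 mm (its x) by 280 mm (its y), 5 mm thick; origin at the centre of its underside (top 5 mm above), z up. The stone starts on it and is to be laid flat on it, the stone's middle over the mat.
- table: The wooden workbench, top at height 0.
- chest: Low wooden drawer box, fixed on the bench, 260 mm deep (its x), 360 wide (its y), 99 high; origin at the centre of its underside, z up. Its one drawer is in the face towards the robot and opens along the box's -x. When the drawer is open by d, the front edge of the box's top board is d - 79 mm from the nest's centre (point nest), on its +x side.
- chest_drawer0 (a joint): How far the drawer is open (m): 0 is shut against its stop, 0.18 the most; starts 0.145 to 0.17 open. About 1 N of sliding friction. A spring ball catch resists with some 6 N between about 16 and 8 mm open; nearer than about 4 mm it pulls the drawer shut and holds it there.
- drawer_face (a point): On the drawer, moving with it: middle of the dark front panel's outer face, about 61 mm above the bench; axes as the chest's. Panel 354 mm wide, 15 thick, top edge 25 mm above this point. A brass bar handle 120 mm long along y stands off it at this height, its axis 35 mm out on the -x side. Push on the handle or the panel.
- nest (a point): On the drawer, moving with it: centre of the floor of the long pocket in the green insert (black floor), 26 mm above the bench; axes as the chest's. Pocket 158 mm along y, 58 along x, 12 deep, mouth chamfered. The stone goes in flat, its length along y, either face up. Inside of the drawer's front wall is 73 mm away on -x, the panel's top 60 mm up, the side walls' tops 51 mm up.
- round_pocket (a point): Centre of the floor of the empty round pocket (62 mm across, 12 deep) beside the long one, on its -y side; not for the stone.
- oil: Bystander: amber bottle with black cap, 52 mm across, 130 mm high; origin at the centre of its underside.
- mug: Bystander: blue mug, 80 mm across, 90 mm high; origin at the centre of its underside.
- mallet: Bystander: wooden mallet lying down, about 270 mm long along its x, head 120 mm across its y and 70 mm high; origin on the bench under its middle.
- screwdriver: Bystander: screwdriver with orange handle lying down, 220 mm long along its x.
- brush: Bystander: wooden hand brush lying down, 200 mm long along its x.
- hammer: Bystander: hammer with wooden handle lying down, 290 mm long along its x.
- plane: Bystander: small metal block plane, 160 mm long along its y, about 60 mm high, standing on the bench to the right of the chest; origin at the centre of its sole.
Things that resemble listed ones, but are neither listed nor needed, are in the scene too. What is shaped like the stone but purple is not meant.

How it is judged:
On the way, in this order (a step that is already met when the one before it is completed fails the run):
1. the stone lies flat on the mat, still, and is let go (angle between the x axis of stone and the z axis of mat, either way round below 0.08 rad and x of stone_mid in the frame of mat between -0.12 and 0.12 m and y of stone_mid in the frame of mat between -0.14 and 0.14 m and z of stone_mid in the frame of mat between 0.018 and 0.028 m and contact force between the fingers and stone below 0.2 N and linear speed of stone below 0.02 m/s and angular speed of stone below 0.2 rad/s), for 0.2 s.
2. the stone lies flat in the long pocket, let go, with the drawer still open (x of stone_mid in the frame of nest between -0.008 and 0.008 m and y of stone_mid in the frame of nest between -0.008 and 0.008 m and z of stone_mid in the frame of nest between 0.014 and 0.0215 m and angle between the x axis of stone and the z axis of nest, either way round below 0.06 rad and angle between the z axis of stone and the y axis of nest, either way round below 0.1 rad and linear speed of stone below 0.02 m/s and angular speed of stone below 0.2 rad/s and contact force between the fingers and stone below 0.2 N and value of joint chest_drawer0 above 0.08 m), for 0.1 s.
3. the drawer is pushed home into its catch (value of joint chest_drawer0 below 0.003 m), for 0.2 s.
At the end, for the whole second after the job is handed in: The drawer is shut to within 3 mm of its stop, held by its catch, and the stone lies at rest flat in the long pocket: its middle within 8 mm of the pocket's centre along and across and 14 to 21.5 mm above the pocket floor, level within 0.06 rad and along the pocket within 0.1 rad (x of stone_mid in the frame of nest between -0.008 and 0.008 m and y of stone_mid in the frame of nest between -0.008 and 0.008 m and z of stone_mid in the frame of nest between 0.014 and 0.0215 m and angle between the x axis of stone and the z axis of nest, either way round below 0.06 rad and angle between the z axis of stone and the y axis of nest, either way round below 0.1 rad and linear speed of stone below 0.02 m/s and angular speed of stone below 0.2 rad/s and value of joint chest_drawer0 below 0.003 m); the robot touches nothing.
It fails at once if the stone bangs or is pressed with more than 150 N against the mat, the bench or the drawer (contact force between stone and mat above 150 N or contact force between stone and table above 150 N or contact force between stone and chest above 150 N).
It fails at once if a bystander (bottle, mug, mallet, screwdriver, brush, hammer, block plane) is moved by more than 30 mm (distance of any of oil, mug, mallet, screwdriver, brush, hammer, plane from where it was at the start of the episode above 0.03 m).
It also fails if it takes over 72 s, if anything falls off the work surface, if the arm or the gripper's body presses on something with over 40 N, if the wrist force passes 120 N, or if a joint passes its speed limit or range.

## Working session

There is one attempt and no reset: what is moved stays moved. The work goes in short steps, Python scripts to look and compute and a tool call to move; the robot and the scene stay as the last step left them, time stands still between calls to the robot, and variables do not carry over. Pictures are saved under pics/ and viewed, at most 10 in all, crops included, and the job is handed in when it is done.

Besides the shell and the picture viewer there is one more tool, called after "Request:" by a JSON object that holds its "fn" and its "kwargs", one argument or row to a line. drive_tool: Moves the arm, as the interface text tells. Its arguments: {"type":"object","properties":{"plan":{"type":"array","items":{"type":"object","properties":{"translation":{"type":"array","items":{"type":"number"}},"roll":{"type":"number"}}}},"gripper":{"type":"number"},"force":{"type":"number"}},"required":["plan"]}

```bash
mkdir -p pics; ls; cat > h.py <<'E'
import numpy as np, cv2
from cell import readout, get_image, camera_info, env, spotter
from scipy.spatial.transform import Rotation as R
def world(cam,row,col,d,info=None):
    i=info or camera_info(cam); K=np.array(i["mtx"]);T=np.array(i["T"])
    if cam=="wrist":
        a=np.array([(col-K[0,2])/K[0,0],(row-K[1,2])/K[1,1]]);r=np.linalg.norm(a)
        v=np.array([*(np.sin(r)*a/max(r,1e-9)),np.cos(r)]); v=v/v[2]
    else: v=np.array([(col-K[0,2])/K[0,0],(row-K[1,2])/K[1,1],1])
    return (T@np.r_[v*d,1])[:3]
def onplane(cam,row,col,z,info=None):
    i=info or camera_info(cam); a=world(cam,row,col,1.0,i);c=np.array(i["T"])[:3,3]
    return c+(a-c)*(z-c[2])/(a[2]-c[2])
E
cat > a.py <<'E'
from h import *
s=readout.observe();print({k:np.round(v,3) for k,v in s.items()}, env.nose_length)
for cam in("scene","top"):
    im,d=get_image(cam);cv2.imwrite(f"pics/{cam}0.png",im);np.save(cam,d)
    i=camera_info(cam);print(cam,np.round(i["T"],3).tolist())
    for q in("stone","mat","chest","nest","drawer_face","round_pocket","oil","mug","plane","mallet"):
        f=spotter.find_in if q in("stone","oil") else spotter.pinpoint
        for r in f(cam,q)[:2]:
            p=r["point"];dd=d[int(p[0]),int(p[1])];print(q,np.round(p),round(r["conf"],2),np.round(world(cam,*p,dd,i),3))
E
python3 a.py
```

```text
pics
{'time_s': np.float64(0.0), 'joint_positions': array([ 1.172,  0.468, -0.012,  1.604,  0.006,  1.071, -0.056]), 'dq': array([-0.   , -0.001, -0.   ,  0.001,  0.001,  0.001,  0.003]), 'tau': array([-0.0000e+00, -5.2057e+01, -1.2000e-02, -2.4375e+01, -5.7000e-02,
        1.7000e-02,  0.0000e+00]), 'tool_pos': array([ 0.226, -0.609,  0.239]), 'eef_rot': array([-3.09e+00, -5.56e-01,  1.00e-03]), 'ft_force': array([-0.009, -0.085, -0.414]), 'wrist_torque': array([ 0.021,  0.002, -0.041]), 'grasp_force': np.float64(0.0), 'gripper_width': np.float64(0.999)} 0.025
scene [[0.834, 0.331, -0.44, 1.245], [0.551, -0.491, 0.675, -1.103], [0.007, -0.806, -0.592, 1.016], [0.0, 0.0, 0.0, 1.0]]
stone [163. 275.] 0.69 [0.33  0.245 0.084]
stone [170. 327.] 0.61 [0.517 0.298 0.093]
mat [200. 327.] 0.89 [0.552 0.242 0.011]
chest [292. 320.] 0.73 [ 0.806 -0.253  0.098]
nest [248. 280.] 0.6 [ 0.574 -0.088  0.024]
drawer_face [234. 244.] 0.69 [ 0.484 -0.149  0.081]
round_pocket [275. 245.] 0.83 [ 0.557 -0.243  0.021]
round_pocket [303. 133.] 0.61 [ 0.352 -0.484 -0.005]
oil [149. 344.] 0.72 [0.474 0.505 
[... 415 characters left out ...]
 [0.322 0.257 0.15 ]
mat [261. 424.] 0.7 [ 0.373 -0.487  0.053]
mat [215. 195.] 0.6 [ 0.547  0.275 -0.002]
chest [150. 318.] 0.94 [ 0.744 -0.149  0.094]
chest [262. 424.] 0.74 [ 0.368 -0.487  0.05 ]
nest [206. 303.] 0.76 [ 0.568 -0.094  0.023]
nest [210. 126.] 0.37 [0.572 0.506 0.006]
drawer_face [233. 316.] 0.91 [ 0.473 -0.134  0.088]
drawer_face [261. 423.] 0.33 [ 0.373 -0.488  0.042]
round_pocket [206. 344.] 0.9 [ 0.564 -0.232  0.028]
oil [246. 116.] 0.66 [0.45  0.514 0.1  ]
oil [227. 177.] 0.54 [0.503 0.305 0.154]
mug [212. 125.] 0.7 [0.564 0.51  0.007]
plane [186. 410.] 0.78 [ 0.623 -0.456  0.04 ]
mallet [260. 423.] 0.78 [ 0.377 -0.487  0.048]
mallet [229. 180.] 0.73 [0.497 0.295 0.154]
```

```bash
python3 - <<'E'
import cv2,numpy as np
a=cv2.imread("pics/scene0.png");b=cv2.imread("pics/top0.png")
cv2.imwrite("pics/m1.png",np.vstack([cv2.resize(a[80:380,60:500],(800,545))])) 
c=b[100:310,90:450];cv2.imwrite("pics/m2.png",cv2.resize(c,(800,467)))
E
```

```text
(no output)
```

View pics/m1.png

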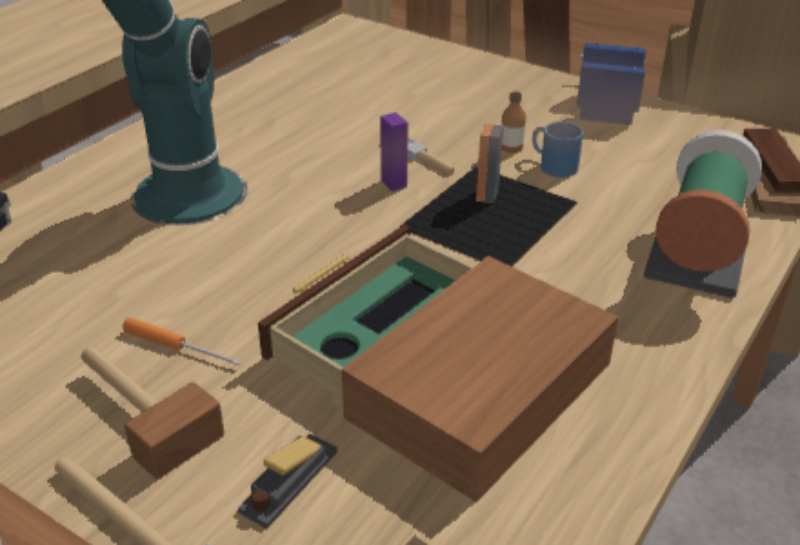

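View pics/m2.png

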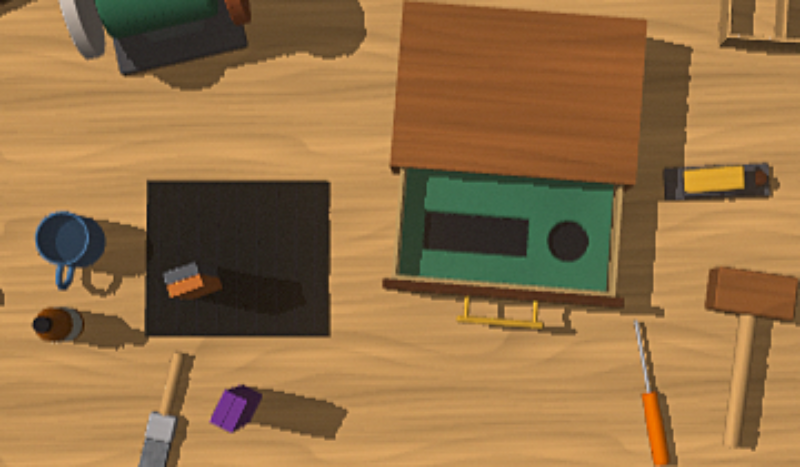

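The scene crop shows a purple look-alike block (scene (163,275), top (285,193)). The two-tone block stands on the black mat at scene (170,327), top (228,176). By the description I take the two-tone one, since it is the one on the mat. Next I measure its top face, the drawer and the mat, and check it in a close crop.

```bash
cat > b.py <<'E'
from h import *
im=cv2.imread("pics/top0.png");d=np.load("top.npy");i=camera_info("top");K=np.array(i["mtx"]);T=np.array(i["T"])
r,c=np.mgrid[:420,:560];P=np.stack([(c-K[0,2])/K[0,0]*d,(r-K[1,2])/K[1,1]*d,d],-1)@T[:3,:3].T+T[:3,3]
np.save("P",P)
def rect(m,n):
    p=P[m][:,:2].astype(np.float32);b=cv2.minAreaRect(p);print(n,len(p),np.round(b[0],4),np.round(b[1],4),round(b[2],1),np.round(np.median(P[m][:,2]),4))
X,Y,Z=P[...,0],P[...,1],P[...,2]
st=(Z>.14)&(abs(X-.5)<.08)&(abs(Y-.3)<.08);rect(st,"stone")
hsv=cv2.cvtColor(im,cv2.COLOR_BGR2HSV)
for n,m in(("or",st&(hsv[...,1]>110)),("gr",st&(hsv[...,1]<=110))):print(n,P[m].mean(0).round(4))
dk=(hsv[...,2]<75)
rect(dk&(Z<.02)&(abs(X-.547)<.16)&(abs(Y-.275)<.18),"mat")
rect((Z>.09)&(Z<.11)&(X>.6)&(abs(Y+.14)<.25),"chest")
m=(dk&(abs(X-.568)<.05)&(Y>-.18)&(Y<.0)&(Z<.04));n,l,s,ce=cv2.connectedComponentsWithStats(m.astype(np.uint8));k=1+s[1:,4].argmax();rect(l==k,"nest")
cv2.imwrite("pics/c1.png",cv2.resize(im[190:270,140:220],(400,400),interpolation=cv2.INTER_NEAREST))
E
python3 b.py
```

```text
stone 201 [0.5078 0.3199] [0.0367 0.0526] 18.3 0.1551
or [0.4998 0.3159 0.154 ]
gr [0.5171 0.3221 0.1543]
mat 5333 [0.5435 0.2691] [0.2811 0.2365] 88.6 0.0046
chest 8003 [ 0.7717 -0.1648] [0.3611 0.2475] 83.8 0.0987
nest 894 [ 0.5693 -0.0886] [0.1756 0.0777] 89.1 0.0267
```

View pics/c1.png

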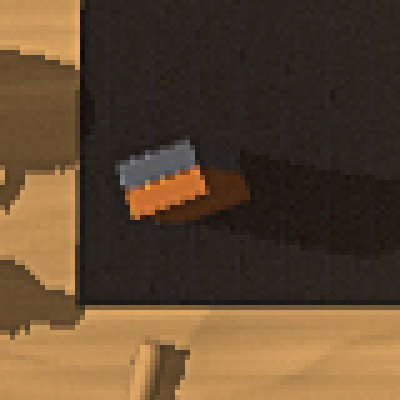

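The crop confirms it: grey half towards +x, orange towards -x, standing on the mat. The stone is at (0.508, 0.320) with its x axis at about 18°, and the tool's is already at 20°. I move above it.

Request:
{"fn": "drive_tool", "kwargs": {
  "plan": [
    {"translation": [0.035, -0.015, -0.012]},
    {"translation": [0.035, -0.015, -0.012]},
    {"translation": [0.035, -0.015, -0.012]},
    {"translation": [0.035, -0.015, -0.012]},
    {"translation": [0.035, -0.015, -0.012]}
  ]
}}

```text
validation failed for argument at $.pl...
```

Request:
{"fn": "drive_tool", "kwargs": {
  "plan": [
    {"translation": [0.035, -0.015, -0.012]},
    {"translation": [0.035, -0.015, -0.012]},
    {"translation": [0.035, -0.015, -0.012]},
    {"translation": [0.035, -0.015, -0.012]},
    {"translation": [0.035, -0.015, -0.012]}
  ]
}}

```text
validation failed for argument at $.pl...
```

Request:
{"fn": "drive_tool", "kwargs": {
  "plan": [
    {"translation": [0.018, -0.048, 0]},
    {"translation": [0.018, -0.048, 0]},
    {"translation": [0.018, -0.048, 0]},
    {"translation": [0.018, -0.048, 0]},
    {"translation": [0.018, -0.048, 0]}
  ]
}}

```text
validation failed for argument at $.pl...
```

Request:
{"fn": "drive_tool", "kwargs": {
  "plan": [
    {"translation": [0.018, -0.048, 0]},
    {"translation": [0.018, -0.048, 0]},
    {"translation": [0.018, -0.048, 0]},
    {"translation": [0.018, -0.048, 0]},
    {"translation": [0.018, -0.048, 0]}
  ]
}}

```text
validation failed for argument at $.pl...
```

Request:
{"fn": "drive_tool", "kwargs": {
  "plan": [
    {"translation": [0.018, -0.048, 0]},
    {"translation": [0.018, -0.048, 0]},
    {"translation": [0, 0, 0]}
  ]
}}

```text
validation failed for argument at $.pl...
```

Roll is evidently required in each row.

Request:
{"fn": "drive_tool", "kwargs": {
  "plan": [
    {"translation": [0.035, -0.015, -0.012], "roll": 0},
    {"translation": [0.035, -0.015, -0.012], "roll": 0},
    {"translation": [0.035, -0.015, -0.012], "roll": 0},
    {"translation": [0.035, -0.015, -0.012], "roll": 0},
    {"translation": [0.035, -0.015, -0.012], "roll": 0}
  ]
}}

```text
time_s: 1.72
tool_pos: [0.3651, -0.4771, 0.3001]
eef_rot: [3.092, 0.556, 0.0]
ft_force: [1.0, -0.3, 0.1]
gripper_width: 1.0
grasp_force: 0.0
```

Request:
{"fn": "drive_tool", "kwargs": {
  "plan": [
    {"translation": [0.035, -0.015, -0.012], "roll": 0},
    {"translation": [0.035, -0.015, -0.012], "roll": 0},
    {"translation": [0.035, -0.015, -0.012], "roll": 0},
    {"translation": [0.035, -0.015, -0.012], "roll": 0},
    {"translation": [0.035, -0.015, -0.012], "roll": 0}
  ]
}}

```text
time_s: 2.35
tool_pos: [0.503, -0.3459, 0.3601]
eef_rot: [3.092, 0.556, 0.0]
ft_force: [-1.2, 0.1, 0.4]
gripper_width: 1.002
grasp_force: 0.0
```

Request:
{"fn": "drive_tool", "kwargs": {
  "plan": [
    {"translation": [0.018, -0.048, 0], "roll": 0},
    {"translation": [0.018, -0.048, 0], "roll": 0},
    {"translation": [0.018, -0.048, 0], "roll": 0},
    {"translation": [0.018, -0.048, 0], "roll": 0},
    {"translation": [0.018, -0.048, 0], "roll": 0}
  ]
}}

```text
time_s: 2.98
tool_pos: [0.5028, -0.0888, 0.3598]
eef_rot: [3.092, 0.556, 0.001]
ft_force: [0.6, 0.3, 0.0]
gripper_width: 1.003
grasp_force: 0.0
```

Request:
{"fn": "drive_tool", "kwargs": {
  "plan": [
    {"translation": [0.018, -0.048, 0], "roll": 0},
    {"translation": [0.018, -0.048, 0], "roll": 0},
    {"translation": [0.018, -0.048, 0], "roll": 0},
    {"translation": [0.018, -0.048, 0], "roll": 0},
    {"translation": [0.018, -0.048, 0], "roll": 0}
  ]
}}

```text
time_s: 3.6
tool_pos: [0.5036, 0.1673, 0.3599]
eef_rot: [3.092, 0.555, 0.001]
ft_force: [1.1, -0.0, 0.2]
gripper_width: 1.003
grasp_force: 0.0
```

Request:
{"fn": "drive_tool", "kwargs": {
  "plan": [
    {"translation": [0.018, -0.048, 0], "roll": 0},
    {"translation": [0.018, -0.048, 0], "roll": 0},
    {"translation": [0, 0, 0], "roll": 0}
  ]
}}

```text
time_s: 3.98
tool_pos: [0.5025, 0.2728, 0.3595]
eef_rot: [-3.088, -0.567, 0.001]
ft_force: [0.4, -0.8, -0.2]
gripper_width: 0.994
grasp_force: 0.0
```

```bash
cat > w.py <<'E'
from h import *
import sys
# wrist view -> world point cloud
def cloud():
    i=camera_info("wrist");s=readout.observe();im,d=get_image("wrist")
    K=np.array(i["mtx"]);T=np.array(i["T"]);r,c=np.mgrid[:420,:560]
    ax=(c-K[0,2])/K[0,0];ay=(r-K[1,2])/K[1,1];t=np.hypot(ax,ay)+1e-9
    k=np.tan(np.minimum(t,1.5))/t*d
    P=np.stack([ax*k,ay*k,d],-1)@T[:3,:3].T+T[:3,3];P[d==0]=np.nan
    return im,P,s,T
def rect(P,m,n):
    p=P[m][:,:2].astype(np.float32);b=cv2.minAreaRect(p);print(n,len(p),"c",np.round(b[0],4),"size",np.round(b[1],4),"ang",round(b[2],1),"z",np.round(np.median(P[m][:,2]),4));return b
E
python3 - <<'E'
from w import *
im,P,s,T=cloud();cv2.imwrite("pics/w1.png",im);print(T.round(3).tolist(),s["tool_pos"],s["eef_rot"])
X,Y,Z=P[...,0],P[...,1],P[...,2]
m=(Z>.147)&(Z<.165)&(abs(X-.508)<.06)&(abs(Y-.32)<.06);rect(P,m,"stone")
hsv=cv2.cvtColor(im,cv2.COLOR_BGR2HSV)
for n,q in(("or",m&(hsv[...,1]>110)),("gr",m&(hsv[...,1]<=110))):print(n,q.sum(),P[q].mean(0).round(4))
E
```

```text
[[0.354, -0.895, -0.27, 0.578], [-0.935, -0.34, -0.101, 0.301], [-0.002, 0.288, -0.958, 0.504], [0.0, 0.0, 0.0, 1.0]] [0.50247072 0.27283639 0.35945399] [-3.08761737e+00 -5.66725911e-01  9.98868799e-04]
stone 1465 c [0.5083 0.3206] size [0.0359 0.0497] ang 17.4 z 0.1548
or 712 [0.5001 0.3175 0.1547]
gr 753 [0.5173 0.3234 0.1546]
```

View pics/w1.png

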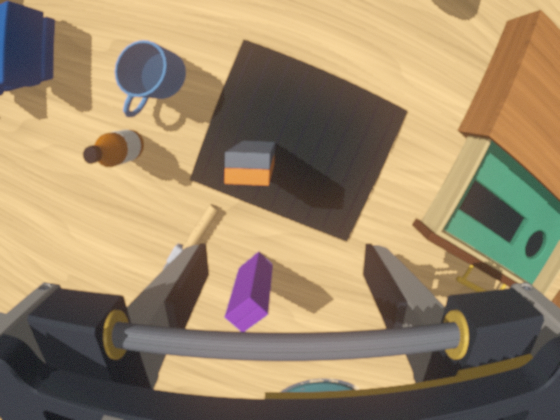

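The wrist view shows the two-tone stone at about (165,250) on the mat, clear of the bottle and mug. The purple block is separate at (290,250). Measured centre is (0.508, 0.3206), yaw 17.5°. The plan is to pinch it lightly across its 50 mm width at 120 mm height, then pivot it about its lower +x edge along an arc.

Request:
{"fn": "drive_tool", "kwargs": {
  "plan": [
    {"translation": [0, 0, 0], "roll": 0.055},
    {"translation": [0.008, -0.022, 0.02], "roll": 0},
    {"translation": [0.008, -0.022, 0.02], "roll": 0},
    {"translation": [0, 0, 0.02], "roll": 0},
    {"translation": [0, 0, 0], "roll": 0}
  ]
}}

```text
time_s: 4.65
tool_pos: [0.5064, 0.3128, 0.2981]
eef_rot: [3.104, 0.467, -0.004]
ft_force: [0.5, -0.4, -0.5]
gripper_width: 0.999
grasp_force: 0.0
```

Request:
{"fn": "drive_tool", "kwargs": {
  "plan": [
    {"translation": [0, 0, 0.04], "roll": 0},
    {"translation": [0, 0, 0.04], "roll": 0},
    {"translation": [0, 0, 0.03], "roll": 0},
    {"translation": [0, 0, 0], "roll": 0}
  ]
}}

```text
time_s: 5.15
tool_pos: [0.5063, 0.3131, 0.1885]
eef_rot: [3.105, 0.467, -0.005]
ft_force: [-0.1, 0.2, 0.2]
gripper_width: 1.0
grasp_force: 0.0
```

Request:
{"fn": "drive_tool", "kwargs": {
  "plan": [
    {"translation": [0, -0.0065, 0], "roll": 0},
    {"translation": [0, 0, 0.03], "roll": 0},
    {"translation": [0, 0, 0.0275], "roll": 0},
    {"translation": [0, 0, 0], "roll": 0}
  ]
}}

```text
time_s: 5.65
tool_pos: [0.5042, 0.3213, 0.1322]
eef_rot: [3.106, 0.471, -0.001]
ft_force: [0.6, 0.8, -0.0]
gripper_width: 0.999
grasp_force: 0.0
```

Request:
{"fn": "drive_tool", "kwargs": {
  "plan": [
    {"translation": [0, 0, 0], "roll": 0},
    {"translation": [0, 0, 0], "roll": 0},
    {"translation": [0, 0, 0], "roll": 0},
    {"translation": [0, 0, 0], "roll": 0},
    {"translation": [0, 0, 0], "roll": 0}
  ],
  "gripper": 140,
  "force": 10
}}

```text
time_s: 6.28
tool_pos: [0.5048, 0.3208, 0.1323]
eef_rot: [3.105, 0.47, 0.0]
ft_force: [0.4, -1.1, 2.6]
gripper_width: 0.545
grasp_force: 10.0
```

Request:
{"fn": "drive_tool", "kwargs": {
  "plan": [
    {"translation": [0.0106, 0, -0.0012], "roll": 0},
    {"translation": [0.0107, 0, -0.0003], "roll": 0},
    {"translation": [0.0107, 0, 0.0006], "roll": 0},
    {"translation": [0.0107, 0, 0.0014], "roll": 0},
    {"translation": [0, 0, 0], "roll": 0}
  ]
}}

```text
time_s: 6.9
tool_pos: [0.5468, 0.334, 0.1313]
eef_rot: [-3.106, -0.47, -0.003]
ft_force: [1.7, -1.9, 0.9]
gripper_width: 0.545
grasp_force: 10.0
```

```bash
cat > tilt.py <<'E'
from w import *
im,P,s,T=cloud();cv2.imwrite("pics/tilt.png",im)
X,Y,Z=P[...,0],P[...,1],P[...,2];y=2*np.arctan2(s["eef_rot"][1],s["eef_rot"][0]);u=np.array([np.cos(y),np.sin(y)])
t=s["tool_pos"];a=(P[...,:2]-[.5083,.3206])@u;b=(P[...,:2]-[.5083,.3206])@[-u[1],u[0]]
m=(abs(b)<.018)&(Z>.012)&(a>-.05)&(a<.22)&(Z<.18)
print("tcp a",(t[:2]-[.5083,.3206])@u,t[2],s["ft_force"],s["grasp_force"])
pts=np.stack([a[m],Z[m]],1);  # visible profile along tip direction
h=cv2.cvtColor(im,cv2.COLOR_BGR2HSV)[m][:,1]
for lo in np.arange(-.05,.22,.01):
    q=(pts[:,0]>=lo)&(pts[:,0]<lo+.01)
    if q.sum()>5:print(round(lo+.005,3),q.sum(),np.percentile(pts[q,1],[5,50,95]).round(3),int(np.median(h[q])))
E
python3 tilt.py
```

```text
tcp a 0.040772990184055925 0.13125662106424815 [ 1.7269039  -1.88893639  0.85068761] 10.000973045825958
0.025 87 [0.016 0.035 0.038] 18
0.035 1492 [0.068 0.157 0.158] 156
0.045 1995 [0.093 0.154 0.156] 151
0.055 2218 [0.112 0.15  0.152] 18
0.065 1355 [0.134 0.147 0.149] 18
```

Its top face now slopes about 19°, so it pivots as planned. I continue.

Request:
{"fn": "drive_tool", "kwargs": {
  "plan": [
    {"translation": [0.0105, 0, 0.0024], "roll": 0},
    {"translation": [0.0102, 0, 0.0032], "roll": 0},
    {"translation": [0.0099, 0, 0.0041], "roll": 0},
    {"translation": [0.0096, 0, 0.005], "roll": 0},
    {"translation": [0.009, 0, 0.0058], "roll": 0}
  ]
}}

```text
time_s: 7.58
tool_pos: [0.5934, 0.3491, 0.1109]
eef_rot: [-3.105, -0.47, -0.002]
ft_force: [3.0, -2.8, 2.5]
gripper_width: 0.546
grasp_force: 10.0
```

Request:
{"fn": "drive_tool", "kwargs": {
  "plan": [
    {"translation": [0.0085, 0, 0.0065], "roll": 0},
    {"translation": [0.0079, 0, 0.0073], "roll": 0},
    {"translation": [0.0073, 0, 0.0079], "roll": 0},
    {"translation": [0, 0, 0], "roll": 0}
  ]
}}

```text
time_s: 8.07
tool_pos: [0.6155, 0.3561, 0.0883]
eef_rot: [-3.105, -0.47, -0.001]
ft_force: [2.8, 0.3, -2.1]
gripper_width: 0.549
grasp_force: 10.0
```

```bash
python3 tilt.py
```

```text
tcp a 0.11292601352752255 0.0882742586332227 [ 2.78362959  0.25628611 -2.07331067] 9.98069018125534
-0.005 26 [0.035 0.036 0.037] 152
0.005 138 [0.037 0.04  0.043] 170
0.015 173 [0.043 0.046 0.05 ] 165
0.025 11 [0.05  0.05  0.051] 118
0.075 124 [0.086 0.087 0.088] 144
0.085 493 [0.088 0.091 0.094] 168
0.095 598 [0.095 0.098 0.101] 169
0.105 719 [0.101 0.104 0.107] 170
0.115 901 [0.108 0.111 0.114] 171
0.125 3269 [0.107 0.114 0.179] 168
0.135 6665 [0.092 0.166 0.17 ] 12
0.145 532 [0.086 0.088 0.09 ] 14
```

Request:
{"fn": "drive_tool", "kwargs": {
  "plan": [
    {"translation": [0.0065, 0, 0.0085], "roll": 0},
    {"translation": [0.0058, 0, 0.0091], "roll": 0},
    {"translation": [0.005, 0, 0.0095], "roll": 0},
    {"translation": [0.0041, 0, 0.01], "roll": 0},
    {"translation": [0, 0, 0], "roll": 0}
  ]
}}

```text
time_s: 8.75
tool_pos: [0.6345, 0.3617, 0.0504]
eef_rot: [3.106, 0.47, -0.004]
ft_force: [1.0, -0.4, -4.1]
gripper_width: 0.541
grasp_force: 10.0
```

Request:
{"fn": "drive_tool", "kwargs": {
  "plan": [
    {"translation": [0.0017, 0, 0.005], "roll": 0},
    {"translation": [0.0015, 0, 0.005], "roll": 0},
    {"translation": [0.001, 0, 0.003], "roll": 0},
    {"translation": [0, 0, 0], "roll": 0}
  ]
}}

```text
time_s: 9.25
tool_pos: [0.6387, 0.3631, 0.0386]
eef_rot: [3.106, 0.471, -0.002]
ft_force: [-0.4, -0.9, -4.6]
gripper_width: 0.538
grasp_force: 10.0
```

```bash
python3 tilt.py
```

```text
tcp a 0.13712796532347912 0.03862960613417022 [-0.39779611 -0.8903728  -4.56499639] 9.99941736459732
0.065 515 [0.046 0.047 0.048] 175
0.075 607 [0.047 0.048 0.049] 174
0.085 704 [0.048 0.049 0.05 ] 171
0.095 100 [0.049 0.05  0.051] 111
0.115 632 [0.052 0.053 0.054] 171
0.125 1115 [0.053 0.054 0.055] 174
0.135 1276 [0.054 0.055 0.056] 175
0.145 1426 [0.055 0.056 0.057] 174
0.155 7527 [0.052 0.129 0.14 ] 39
0.165 5065 [0.027 0.116 0.139] 11
```

Tilt is down to 6.5° and the pads have slid about 8 mm on the stone. I lighten the grip so it can creep down, then lower slowly.

Request:
{"fn": "drive_tool", "kwargs": {
  "plan": [
    {"translation": [0, 0, 0], "roll": 0},
    {"translation": [0.0003, 0, 0.001], "roll": 0},
    {"translation": [0.0003, 0, 0.001], "roll": 0},
    {"translation": [0, 0, 0], "roll": 0}
  ],
  "force": 3
}}

```text
time_s: 9.8
tool_pos: [0.6399, 0.3634, 0.0372]
eef_rot: [-3.106, -0.471, -0.0]
ft_force: [-1.2, -0.4, -3.5]
gripper_width: 0.545
grasp_force: 3.0
```

```bash
python3 tilt.py
```

```text
tcp a 0.13834516746000036 0.03721308879345848 [-1.20204967 -0.42275663 -3.52182872] 2.9999375715851784
0.065 399 [0.045 0.046 0.047] 175
0.075 612 [0.046 0.047 0.048] 174
0.085 708 [0.047 0.048 0.049] 173
0.095 211 [0.048 0.049 0.05 ] 158
0.115 507 [0.05  0.051 0.052] 171
0.125 1135 [0.051 0.052 0.053] 174
0.135 1240 [0.052 0.053 0.054] 175
0.145 1418 [0.053 0.054 0.055] 175
0.155 4006 [0.054 0.118 0.138] 159
0.165 8681 [0.028 0.117 0.139] 16
```

Request:
{"fn": "drive_tool", "kwargs": {
  "plan": [
    {"translation": [0.0002, 0, 0.0015], "roll": 0},
    {"translation": [0.0002, 0, 0.0015], "roll": 0},
    {"translation": [0.0001, 0, 0.0015], "roll": 0},
    {"translation": [0, 0, 0.001], "roll": 0},
    {"translation": [0, 0, 0], "roll": 0}
  ]
}}

```text
time_s: 10.48
tool_pos: [0.6409, 0.3637, 0.0319]
eef_rot: [-3.106, -0.47, -0.002]
ft_force: [1.6, -0.7, -4.4]
gripper_width: 0.545
grasp_force: 3.0
```

Request:
{"fn": "drive_tool", "kwargs": {
  "plan": [
    {"translation": [0.004, 0, 0], "roll": 0},
    {"translation": [-0.004, 0, 0], "roll": 0},
    {"translation": [0.004, 0, 0], "roll": 0},
    {"translation": [-0.004, 0, 0], "roll": 0},
    {"translation": [0, 0, 0], "roll": 0}
  ]
}}

```text
time_s: 11.1
tool_pos: [0.6404, 0.3635, 0.0319]
eef_rot: [-3.106, -0.471, -0.001]
ft_force: [1.3, 0.3, -3.6]
gripper_width: 0.545
grasp_force: 3.0
```

```bash
python3 tilt.py
```

```text
tcp a 0.13889114719981305 0.0319413765829158 [ 1.25641416  0.33748874 -3.58294634] 2.999916449189186
0.065 188 [0.043 0.044 0.044] 177
0.075 656 [0.043 0.044 0.045] 177
0.085 747 [0.044 0.044 0.045] 175
0.095 377 [0.044 0.045 0.046] 171
0.115 451 [0.045 0.046 0.047] 171
0.125 1174 [0.046 0.046 0.047] 175
0.135 1280 [0.046 0.047 0.048] 177
0.145 1429 [0.046 0.047 0.048] 177
0.155 3217 [0.047 0.112 0.129] 170
0.165 9422 [0.022 0.112 0.134] 18
```

Request:
{"fn": "drive_tool", "kwargs": {
  "plan": [
    {"translation": [0, 0, 0.001], "roll": 0},
    {"translation": [0, 0, -0.003], "roll": 0},
    {"translation": [0, 0, 0.0035], "roll": 0},
    {"translation": [0, 0, -0.003], "roll": 0},
    {"translation": [0, 0, 0.003], "roll": 0}
  ]
}}

```text
time_s: 11.78
tool_pos: [0.6406, 0.3636, 0.0306]
eef_rot: [-3.106, -0.471, -0.001]
ft_force: [1.7, 0.5, -2.3]
gripper_width: 0.546
grasp_force: 3.1
```

```bash
python3 tilt.py
```

```text
tcp a 0.13914537981714983 0.030588857877002208 [ 1.68483685  0.53855629 -2.32871096] 3.1287794426316395
0.065 171 [0.041 0.042 0.043] 176
0.075 673 [0.042 0.042 0.043] 176
0.085 763 [0.042 0.043 0.043] 175
0.095 360 [0.042 0.043 0.044] 170
0.115 519 [0.043 0.043 0.044] 172
0.125 1170 [0.043 0.044 0.045] 176
0.135 1290 [0.043 0.044 0.045] 177
0.145 1435 [0.043 0.044 0.045] 176
0.155 2995 [0.044 0.046 0.122] 171
0.165 9463 [0.022 0.111 0.132] 19
```

The vertical rocking creeps it down. The top is at 44 mm, against 41 mm when flat. Once more, then release.

Request:
{"fn": "drive_tool", "kwargs": {
  "plan": [
    {"translation": [0, 0, -0.003], "roll": 0},
    {"translation": [0, 0, 0.003], "roll": 0},
    {"translation": [0, 0, -0.003], "roll": 0},
    {"translation": [0, 0, 0.003], "roll": 0},
    {"translation": [0, 0, 0], "roll": 0}
  ]
}}

```text
time_s: 12.45
tool_pos: [0.6405, 0.3636, 0.0306]
eef_rot: [-3.106, -0.471, -0.001]
ft_force: [0.2, -1.4, 0.6]
gripper_width: 0.548
grasp_force: 5.2
```

Request:
{"fn": "drive_tool", "kwargs": {
  "plan": [
    {"translation": [0, 0, 0], "roll": 0},
    {"translation": [0, 0, 0], "roll": 0},
    {"translation": [0, 0, 0], "roll": 0},
    {"translation": [0, 0, 0], "roll": 0},
    {"translation": [0, 0, 0], "roll": 0}
  ],
  "gripper": 60
}}

```text
time_s: 13.08
tool_pos: [0.6402, 0.3641, 0.0305]
eef_rot: [-3.105, -0.471, -0.0]
ft_force: [-1.1, 2.4, 2.3]
gripper_width: 0.765
grasp_force: 1.3
```

Request:
{"fn": "drive_tool", "kwargs": {
  "plan": [
    {"translation": [0, 0, -0.03], "roll": 0},
    {"translation": [0, 0, -0.05], "roll": 0},
    {"translation": [-0.04, 0, -0.05], "roll": 0},
    {"translation": [-0.04, 0, -0.05], "roll": 0},
    {"translation": [0, 0, 0], "roll": 0}
  ]
}}

```text
time_s: 13.7
tool_pos: [0.5654, 0.3411, 0.2127]
eef_rot: [-3.105, -0.473, -0.01]
ft_force: [1.3, 0.4, 0.0]
gripper_width: 0.768
grasp_force: 0.0
```

```bash
cat > st.py <<'E'
from w import *
im,P,s,T=cloud();cv2.imwrite("pics/w2.png",im)
X,Y,Z=P[...,0],P[...,1],P[...,2];hsv=cv2.cvtColor(im,cv2.COLOR_BGR2HSV)
m=(Z>.034)&(Z<.05)&(abs(X-.6)<.11)&(abs(Y-.35)<.1)
n,l,st,_=cv2.connectedComponentsWithStats(m.astype(np.uint8));k=1+st[1:,4].argmax();m=l==k
rect(P,m,"stone")
A=np.c_[P[m][:,:2]-P[m][:,:2].mean(0),np.ones(m.sum())];print("slopes",np.linalg.lstsq(A,P[m][:,2],rcond=None)[0])
y=2*np.arctan2(s["eef_rot"][1],s["eef_rot"][0]);print("tcp",s["tool_pos"].round(4),"yaw",np.degrees(y),"q",s["joint_positions"].round(2),s["time_s"])
# drawer
Q=P[np.isfinite(Z)&(hsv[...,2]<60)&(abs(X-.57)<.06)&(abs(Y+.09)<.12)&(Z<.05)];print(len(Q))
E
python3 st.py
```

```text
stone 7402 c [0.5933 0.3486] size [0.1504 0.0504] ang 17.0 z 0.0409
slopes [-9.82514315e-05 -1.51231839e-03  4.08470834e-02]
tcp [0.5654 0.3411 0.2127] yaw -342.685659499232 q [-0.24  0.57 -0.5   1.58  0.3   1.07 -2.09] 13.7
436
```

The stone lies flat: top at 40.9 mm, centre (0.593, 0.349), yaw 17°. I regrip it at the middle with the tips 15 mm above its underside, so they clear the insert later.

Request:
{"fn": "drive_tool", "kwargs": {
  "plan": [
    {"translation": [0.0145, 0.0006, 0.04], "roll": 0},
    {"translation": [0.0145, 0.0006, 0.04], "roll": 0},
    {"translation": [0, 0, 0.03], "roll": 0},
    {"translation": [0, 0, 0.015], "roll": 0},
    {"translation": [0, 0, 0], "roll": 0}
  ]
}}

```text
time_s: 14.38
tool_pos: [0.5932, 0.347, 0.0807]
eef_rot: [3.105, 0.47, -0.005]
ft_force: [0.5, -0.3, 0.6]
gripper_width: 0.766
grasp_force: 0.0
```

Request:
{"fn": "drive_tool", "kwargs": {
  "plan": [
    {"translation": [0, 0, 0.02], "roll": 0},
    {"translation": [0, 0, 0.015], "roll": 0},
    {"translation": [0, 0, 0.0075], "roll": 0},
    {"translation": [0, 0, 0], "roll": 0}
  ]
}}

```text
time_s: 14.88
tool_pos: [0.5935, 0.3476, 0.0397]
eef_rot: [3.106, 0.471, -0.002]
ft_force: [-0.8, 0.6, 0.1]
gripper_width: 0.762
grasp_force: 0.0
```

Request:
{"fn": "drive_tool", "kwargs": {
  "plan": [
    {"translation": [0, 0, -0.0053], "roll": 0},
    {"translation": [0, 0, 0], "roll": 0}
  ]
}}

```text
time_s: 15.12
tool_pos: [0.5946, 0.3484, 0.0471]
eef_rot: [-3.105, -0.47, -0.003]
ft_force: [-0.5, 0.7, 0.1]
gripper_width: 0.768
grasp_force: 0.0
```

Request:
{"fn": "drive_tool", "kwargs": {
  "plan": [
    {"translation": [0, 0, 0], "roll": 0},
    {"translation": [0, 0, 0], "roll": 0},
    {"translation": [0, 0, 0], "roll": 0},
    {"translation": [0, 0, 0], "roll": 0}
  ],
  "gripper": 140,
  "force": 25
}}

```text
time_s: 15.62
tool_pos: [0.5937, 0.3483, 0.0458]
eef_rot: [-3.106, -0.471, -0.0]
ft_force: [-0.3, 1.2, 1.0]
gripper_width: 0.542
grasp_force: 25.0
```

Request:
{"fn": "drive_tool", "kwargs": {
  "plan": [
    {"translation": [0, 0, -0.01], "roll": 0},
    {"translation": [0, 0, -0.03], "roll": 0},
    {"translation": [0, 0, -0.05], "roll": 0},
    {"translation": [0, 0, -0.05], "roll": 0},
    {"translation": [0, 0, -0.05], "roll": 0}
  ]
}}

```text
time_s: 16.25
tool_pos: [0.5932, 0.3467, 0.2363]
eef_rot: [3.105, 0.47, -0.003]
ft_force: [1.0, 0.1, -6.4]
gripper_width: 0.541
grasp_force: 25.0
```

Request:
{"fn": "drive_tool", "kwargs": {
  "plan": [
    {"translation": [-0.0294, 0.0398, -0.004], "roll": 0},
    {"translation": [-0.0294, 0.0398, -0.004], "roll": 0},
    {"translation": [-0.0294, 0.0398, -0.004], "roll": 0},
    {"translation": [-0.0294, 0.0398, -0.004], "roll": 0},
    {"translation": [-0.0294, 0.0398, -0.004], "roll": 0}
  ]
}}

```text
time_s: 16.88
tool_pos: [0.5108, 0.112, 0.2553]
eef_rot: [3.105, 0.47, -0.003]
ft_force: [0.5, -0.9, -6.0]
gripper_width: 0.543
grasp_force: 25.0
```

Request:
{"fn": "drive_tool", "kwargs": {
  "plan": [
    {"translation": [-0.0294, 0.0398, -0.004], "roll": 0},
    {"translation": [-0.0294, 0.0398, -0.004], "roll": 0},
    {"translation": [-0.0294, 0.0398, -0.004], "roll": 0},
    {"translation": [-0.0294, 0.0398, -0.004], "roll": 0},
    {"translation": [-0.0294, 0.0398, -0.004], "roll": 0}
  ]
}}

```text
time_s: 17.5
tool_pos: [0.4291, -0.1209, 0.2756]
eef_rot: [3.106, 0.471, -0.002]
ft_force: [-0.4, -0.6, -5.8]
gripper_width: 0.543
grasp_force: 25.0
```

Request:
{"fn": "drive_tool", "kwargs": {
  "plan": [
    {"translation": [0, 0, 0], "roll": 0},
    {"translation": [0, 0, 0], "roll": 0}
  ]
}}

```text
time_s: 17.75
tool_pos: [0.4303, -0.119, 0.2755]
eef_rot: [-3.106, -0.47, 0.001]
ft_force: [0.5, 0.2, -5.9]
gripper_width: 0.543
grasp_force: 25.0
```

```bash
cat > nest.py <<'E'
from w import *
im,P,s,T=cloud();cv2.imwrite("pics/w3.png",im)
X,Y,Z=P[...,0],P[...,1],P[...,2];hsv=cv2.cvtColor(im,cv2.COLOR_BGR2HSV)
for q in("nest","round_pocket","drawer_face"):
    for r in spotter.pinpoint("wrist",q)[:1]:
        p=r["point"];print(q,np.round(p),r["conf"],P[int(p[0]),int(p[1])].round(4))
g=(hsv[...,0]>60)&(hsv[...,0]<95)&(hsv[...,1]>70)&(Z>.02)&(Z<.06)&(X>.48)
print("green z",np.median(Z[g]))
m=(Z<.0325)&(Z>.015)&(abs(X-.569)<.07)&(abs(Y+.09)<.12)
m=cv2.morphologyEx(m.astype(np.uint8),cv2.MORPH_OPEN,np.ones((3,3)))
n,l,st,_=cv2.connectedComponentsWithStats(m);k=1+st[1:,4].argmax();rect(P,l==k,"nest floor")
m=(Z>.093)&(Z<.105)&(X>.6)&(abs(Y+.15)<.3);p=P[m]
# front edge of top board
ys=np.arange(-.3,.02,.01);e=np.array([(y,p[abs(p[:,1]-y)<.005,0].min()) for y in ys if (abs(p[:,1]-y)<.005).sum()>5])
print("edge n",len(e), e[:3].round(3).tolist(), e[-3:].round(3).tolist());print("edge slope dx/dy",np.polyfit(e[:,0],e[:,1],1))
y=2*np.arctan2(s["eef_rot"][1],s["eef_rot"][0]);print("tcp",s["tool_pos"].round(4),"yaw",np.degrees(y),"q",s["joint_positions"].round(2),s["time_s"])
E
python3 nest.py
```

```text
nest [ 66. 302.] 0.82 [ 0.5692 -0.0955  0.0276]
round_pocket [116. 400.] 0.59 [ 0.5534 -0.2303  0.0264]
green z 0.03785739307727681
nest floor 6214 c [ 0.5698 -0.0975] size [0.1591 0.0585] ang 83.7 z 0.0262
edge n 17 [[-0.3, 0.633], [-0.29, 0.633], [-0.28, 0.635]] [[-0.16, 0.647], [-0.15, 0.649], [-0.14, 0.65]]
edge slope dx/dy [0.10868433 0.66495768]
tcp [ 0.4303 -0.119   0.2755] yaw -342.77821417995284 q [ 0.56  0.11 -0.39  2.01  0.05  1.03 -1.12] 17.75
```

View pics/w3.png

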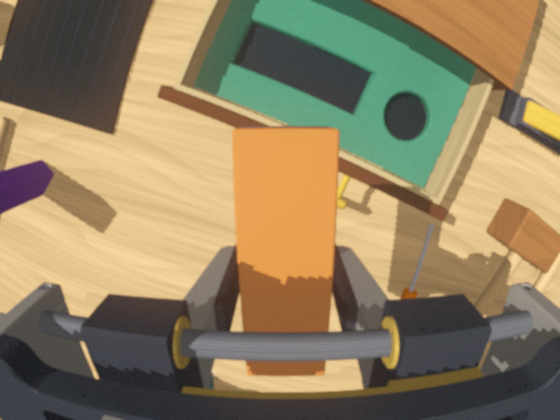

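Wrist view: the stone is held orange face up, and the pocket at (66,302) is clear beside the round pocket at (116,400). The pocket's centre is (0.570, -0.0975), long axis at 83.7°, and its size matches. I move above it and turn.

Request:
{"fn": "drive_tool", "kwargs": {
  "plan": [
    {"translation": [0.035, 0.0052, 0], "roll": 0},
    {"translation": [0.035, 0.0052, 0], "roll": 0},
    {"translation": [0.035, 0.0052, 0], "roll": 0},
    {"translation": [0.035, 0.0052, 0], "roll": 0},
    {"translation": [0, 0, 0.02], "roll": -0.166}
  ]
}}

```text
time_s: 18.58
tool_pos: [0.5743, -0.0957, 0.2562]
eef_rot: [3.054, 0.738, 0.007]
ft_force: [0.1, -0.4, -6.7]
gripper_width: 0.541
grasp_force: 25.0
```

Request:
{"fn": "drive_tool", "kwargs": {
  "plan": [
    {"translation": [0, 0, 0.02], "roll": -0.166},
    {"translation": [0, 0, 0.02], "roll": -0.166},
    {"translation": [0, 0, 0.02], "roll": -0.166},
    {"translation": [0, 0, 0.01], "roll": -0.166},
    {"translation": [0, 0, 0], "roll": -0.166}
  ]
}}

```text
time_s: 19.2
tool_pos: [0.5702, -0.097, 0.1841]
eef_rot: [-2.496, -1.904, 0.003]
ft_force: [-0.3, -0.6, -5.3]
gripper_width: 0.541
grasp_force: 25.0
```

Request:
{"fn": "drive_tool", "kwargs": {
  "plan": [
    {"translation": [0, 0, 0], "roll": -0.164},
    {"translation": [0, 0, 0], "roll": 0},
    {"translation": [0, 0, 0], "roll": 0}
  ]
}}

```text
time_s: 19.58
tool_pos: [0.5708, -0.0976, 0.1855]
eef_rot: [-2.343, -2.093, 0.0]
ft_force: [0.9, -0.3, -6.6]
gripper_width: 0.542
grasp_force: 25.0
```

```bash
cat > chk.py <<'E'
from w import *
im,P,s,T=cloud();cv2.imwrite("pics/w4.png",im);X,Y,Z=P[...,0],P[...,1],P[...,2]
t=s["tool_pos"];r=s["eef_rot"];M=R.from_rotvec(r).as_matrix();y=np.degrees(np.arctan2(M[1,0],M[0,0]))
print("tcp",t.round(4),"yaw",y,s["time_s"],s["joint_positions"].round(2))
zt=t[2]-.0048
m=(abs(Z-zt)<.008)&(abs(X-t[0])<.06)&(abs(Y-t[1])<.11)
n,l,st,_=cv2.connectedComponentsWithStats(m.astype(np.uint8))
if n>1:rect(P,l==1+st[1:,4].argmax(),"stone top (visible)")
e=np.r_[.5698,-.0975,t[2]]-t;print("to nest, tool axes",(M.T@e).round(4),"roll",-np.radians(83.75-y))
E
python3 chk.py
```

```text
tcp [ 0.5708 -0.0976  0.1855] yaw 83.55846277973032 19.575 [ 0.58  0.49 -0.61  1.8   0.34  0.96 -0.28]
stone top (visible) 20989 c [ 0.572  -0.0795] size [0.114  0.0781] ang 83.5 z 0.1806
to nest, tool axes [-0.    -0.001  0.   ] roll -0.0033429551338235394
```

Request:
{"fn": "drive_tool", "kwargs": {
  "plan": [
    {"translation": [0, -0.001, 0.03], "roll": 0},
    {"translation": [0, 0, 0.03], "roll": 0},
    {"translation": [0, 0, 0.02], "roll": 0},
    {"translation": [0, 0, 0.015], "roll": 0},
    {"translation": [0, 0, 0], "roll": 0}
  ]
}}

```text
time_s: 20.25
tool_pos: [0.5693, -0.0976, 0.0899]
eef_rot: [-2.339, -2.095, 0.002]
ft_force: [-0.4, 1.0, -5.5]
gripper_width: 0.541
grasp_force: 25.0
```

Request:
{"fn": "drive_tool", "kwargs": {
  "plan": [
    {"translation": [0, 0, 0.006], "roll": 0},
    {"translation": [0, 0, 0.004], "roll": 0},
    {"translation": [0, 0, 0.004], "roll": 0},
    {"translation": [0, 0, 0.004], "roll": 0},
    {"translation": [0, 0, 0], "roll": 0}
  ]
}}

```text
time_s: 20.88
tool_pos: [0.5695, -0.0977, 0.0723]
eef_rot: [-2.34, -2.096, 0.001]
ft_force: [-0.4, 0.1, -5.6]
gripper_width: 0.539
grasp_force: 25.0
```

Inside the pocket mouth with no contact; about 5.5 mm to go.

Request:
{"fn": "drive_tool", "kwargs": {
  "plan": [
    {"translation": [0, 0, 0.002], "roll": 0},
    {"translation": [0, 0, 0.0015], "roll": 0},
    {"translation": [0, 0, 0.001], "roll": 0},
    {"translation": [0, 0, 0.001], "roll": 0},
    {"translation": [0, 0, 0], "roll": 0}
  ]
}}

```text
time_s: 21.5
tool_pos: [0.5697, -0.0977, 0.0671]
eef_rot: [-2.34, -2.096, 0.0]
ft_force: [-0.1, 0.6, -5.9]
gripper_width: 0.543
grasp_force: 25.0
```

Request:
{"fn": "drive_tool", "kwargs": {
  "plan": [
    {"translation": [0, 0, 0.0006], "roll": 0},
    {"translation": [0, 0, 0.0006], "roll": 0},
    {"translation": [0, 0, 0], "roll": 0}
  ]
}}

```text
time_s: 21.88
tool_pos: [0.5704, -0.0978, 0.0668]
eef_rot: [2.339, 2.095, 0.001]
ft_force: [-0.7, -0.5, 2.3]
gripper_width: 0.545
grasp_force: 25.0
```

Weight is on the floor. I open a little and rise.

Request:
{"fn": "drive_tool", "kwargs": {
  "plan": [
    {"translation": [0, 0, 0], "roll": 0},
    {"translation": [0, 0, 0], "roll": 0},
    {"translation": [0, 0, 0], "roll": 0},
    {"translation": [0, 0, 0], "roll": 0}
  ],
  "gripper": 75
}}

```text
time_s: 22.38
tool_pos: [0.5698, -0.0977, 0.066]
eef_rot: [2.34, 2.096, 0.0]
ft_force: [0.3, -0.1, -0.1]
gripper_width: 0.708
grasp_force: 0.0
```

Request:
{"fn": "drive_tool", "kwargs": {
  "plan": [
    {"translation": [0, 0, -0.02], "roll": 0},
    {"translation": [0, 0, -0.04], "roll": 0},
    {"translation": [0, 0, -0.05], "roll": 0},
    {"translation": [0, 0, -0.05], "roll": 0},
    {"translation": [0, 0, 0], "roll": 0}
  ]
}}

```text
time_s: 23.0
tool_pos: [0.5724, -0.0975, 0.2316]
eef_rot: [2.334, 2.091, 0.009]
ft_force: [-0.4, 0.2, -1.5]
gripper_width: 0.708
grasp_force: 0.0
```

```bash
cat > pl.py <<'E'
from w import *
im,P,s,T=cloud();cv2.imwrite("pics/w5.png",im);X,Y,Z=P[...,0],P[...,1],P[...,2]
m=(Z>.05)&(Z<.075)&(abs(X-.57)<.04)&(abs(Y+.0975)<.09)
n,l,st,_=cv2.connectedComponentsWithStats(m.astype(np.uint8));m=l==1+st[1:,4].argmax();rect(P,m,"stone")
A=np.c_[P[m][:,:2]-P[m][:,:2].mean(0),np.ones(m.sum())];print("slopes",np.linalg.lstsq(A,P[m][:,2],rcond=None)[0])
m=(Z>.08)&(Z<.092)&(X>.4)&(X<.56)&(abs(Y+.15)<.2)
if m.sum()>20:print("panel top",P[m].mean(0).round(3),P[m].min(0).round(3),P[m].max(0).round(3))
print(s["tool_pos"],s["joint_positions"].round(2),s["time_s"])
E
python3 pl.py
```

```text
stone 7091 c [ 0.5695 -0.0973] size [0.1496 0.0503] ang 83.8 z 0.0619
slopes [-0.00050634 -0.00152788  0.06190303]
panel top [ 0.488 -0.062  0.086] [ 0.453 -0.309  0.08 ] [0.506 0.043 0.089]
[ 0.5724173  -0.09748512  0.23162125] [ 0.6   0.44 -0.64  1.76  0.3   1.03 -0.25] 23.0
```

The stone lies level in the pocket, with its centre within 1 mm. Next I find the handle in the first top picture, since the drawer has not moved.

```bash
python3 - <<'E'
from w import *
im=cv2.imread("pics/top0.png");P=np.load("P.npy");X,Y,Z=P[...,0],P[...,1],P[...,2];h=cv2.cvtColor(im,cv2.COLOR_BGR2HSV)
u=np.array([.9941,-.1085]);v=np.array([.1085,.9941]);n=np.array([.5698,-.0975])
a=(P[...,:2]-n)@u;b=(P[...,:2]-n)@v
m=(Z>.045)&(Z<.075)&(a>-.14)&(a<-.09)&(abs(b)<.2)&(h[...,1]>110)
print("handle",m.sum(),"a",np.percentile(a[m],[2,50,98]).round(3),"b",np.percentile(b[m],[2,50,98]).round(3),np.median(Z[m]))
m=(Z>.078)&(Z<.095)&(a>-.12)&(a<-.06)
print("panel",m.sum(),"a",np.percentile(a[m],[2,50,98]).round(3),"b",np.percentile(b[m],[2,98]).round(3))
s=readout.observe();M=R.from_rotvec(s["eef_rot"]).as_matrix()
for aa in(-.165,-.20):
    p=n+aa*u-.035*v;print(p,(M.T@np.r_[p-s["tool_pos"][:2],0]).round(4))
E
```

```text
handle 190 a [-0.134 -0.127 -0.094] b [-0.131 -0.046  0.036] 0.06414025589474093
panel 721 a [-0.114 -0.086 -0.066] b [-0.217  0.973]
[ 0.401976 -0.114391] [-0.0351 -0.166  -0.0008]
[ 0.3671825 -0.1105935] [-0.0351 -0.201  -0.001 ]
```

Request:
{"fn": "drive_tool", "kwargs": {
  "plan": [
    {"translation": [-0.01, -0.034, 0], "roll": 0},
    {"translation": [-0.01, -0.034, 0], "roll": 0},
    {"translation": [-0.01, -0.034, 0], "roll": 0},
    {"translation": [-0.01, -0.034, 0], "roll": 0},
    {"translation": [-0.006, -0.027, 0], "roll": 0}
  ],
  "gripper": 255
}}

```text
time_s: 23.68
tool_pos: [0.4004, -0.1256, 0.225]
eef_rot: [-2.339, -2.094, 0.002]
ft_force: [0.5, -0.6, 0.6]
gripper_width: 0.185
grasp_force: 0.0
```

Request:
{"fn": "drive_tool", "kwargs": {
  "plan": [
    {"translation": [0, 0, 0.04], "roll": 0},
    {"translation": [0, 0, 0.04], "roll": 0},
    {"translation": [0, 0, 0.02], "roll": 0},
    {"translation": [0, 0, 0], "roll": 0}
  ]
}}

```text
time_s: 24.18
tool_pos: [0.4009, -0.1248, 0.1243]
eef_rot: [-2.336, -2.093, 0.003]
ft_force: [0.1, -0.9, -0.9]
gripper_width: 0.005
grasp_force: 0.0
```

```bash
python3 - <<'E'
from w import *
s=readout.observe();t=s["tool_pos"]
u=np.array([.9941,-.1085]);v=np.array([.1085,.9941]);n=np.array([.5698,-.0975])
print(t,"a",(t[:2]-n)@u,"b",(t[:2]-n)@v,s["gripper_width"],s["joint_positions"].round(2))
im,P,s,T=cloud();cv2.imwrite("pics/w6.png",im)
for r in spotter.pinpoint("wrist","drawer_face")[:1]:
    p=r["point"];q=P[int(p[0]),int(p[1])];print(p,r["conf"],q,"b",(q[:2]-n)@v)
E
```

```text
[ 0.40090276 -0.12480668  0.12433116] a -0.1649379672925571 b -0.045470919829636344 0.004835980862427881 [ 0.77  0.34 -0.63  2.2   0.31  0.69 -0.18]
[237.0, 386.6] 0.93 [ 0.47092421 -0.13495527  0.05967573] b -0.04796230655053814
```

View pics/w6.png

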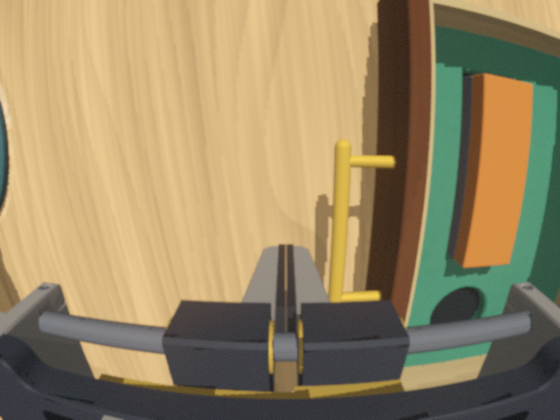

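Wrist view: the brass bar at about column 340 lies ahead of the closed fingers at column 285, and the stone is in its pocket. I lower and push along tool +y.

Request:
{"fn": "drive_tool", "kwargs": {
  "plan": [
    {"translation": [0, 0, 0.03], "roll": 0},
    {"translation": [0, 0, 0.029], "roll": 0},
    {"translation": [0, 0.008, 0], "roll": 0},
    {"translation": [0, 0.008, 0], "roll": 0},
    {"translation": [0, 0.01, 0], "roll": 0}
  ]
}}

```text
time_s: 24.9
tool_pos: [0.4297, -0.1286, 0.0681]
eef_rot: [2.339, 2.095, 0.001]
ft_force: [-1.4, 1.5, 0.2]
gripper_width: 0.007
grasp_force: 0.6
```

Request:
{"fn": "drive_tool", "kwargs": {
  "plan": [
    {"translation": [0, 0.012, 0], "roll": 0},
    {"translation": [0, 0.013, 0], "roll": 0},
    {"translation": [0, 0.014, 0], "roll": 0},
    {"translation": [0, 0.014, 0], "roll": 0},
    {"translation": [0, 0.014, 0], "roll": 0}
  ]
}}

```text
time_s: 25.52
tool_pos: [0.4962, -0.1359, 0.0669]
eef_rot: [2.34, 2.096, -0.0]
ft_force: [-1.3, -0.6, 2.3]
gripper_width: 0.002
grasp_force: 0.8
```

Request:
{"fn": "drive_tool", "kwargs": {
  "plan": [
    {"translation": [0, 0.014, 0], "roll": 0},
    {"translation": [0, 0.014, 0], "roll": 0},
    {"translation": [0, 0.012, 0], "roll": 0},
    {"translation": [0, 0.01, 0], "roll": 0},
    {"translation": [0, 0.008, 0], "roll": 0}
  ]
}}

```text
time_s: 26.15
tool_pos: [0.5532, -0.1421, 0.0668]
eef_rot: [-2.34, -2.096, 0.0]
ft_force: [-0.5, 0.9, 1.5]
gripper_width: 0.007
grasp_force: 0.7
```

```bash
cat > dr.py <<'E'
from w import *
s=readout.observe();t=s["tool_pos"]
u=np.array([.9941,-.1085]);v=np.array([.1085,.9941]);n=np.array([.5698,-.0975])
print(t,"a",(t[:2]-n)@u,"b",(t[:2]-n)@v,s["ft_force"]@np.r_[u,0],s["time_s"])
im,P,s,T=cloud();cv2.imwrite("pics/w7.png",im)
a=(P[...,:2]-n)@u;b=(P[...,:2]-n)@v;Z=P[...,2]
m=(abs(Z-.086)<.004)&(abs(b+.0)<.13)&(a>-.12)&(a<.12);print("panel top a",m.sum(),np.percentile(a[m],[3,50,97]).round(4) if m.sum() else 0)
m=(abs(Z-.099)<.004)&(b<.12)&(b>-.2)&(a>.04);print("board edge a",m.sum(),np.percentile(a[m],[1,3]).round(4) if m.sum() else 0)
E
python3 dr.py
```

```text
[ 0.55324584 -0.14209583  0.06683311] a -0.011617843018162622 b -0.04612883699847967 -0.5972461563140031 26.15
panel top a 12694 [-0.0109  0.0489  0.0855]
board edge a 16121 [0.0843 0.0846]
```

Request:
{"fn": "drive_tool", "kwargs": {
  "plan": [
    {"translation": [0, 0.007, 0], "roll": 0},
    {"translation": [0, 0.006, 0], "roll": 0},
    {"translation": [0, 0.005, 0], "roll": 0},
    {"translation": [0, 0.005, 0], "roll": 0},
    {"translation": [0, 0, 0], "roll": 0}
  ]
}}

```text
time_s: 26.82
tool_pos: [0.5747, -0.1445, 0.0669]
eef_rot: [-2.339, -2.095, 0.003]
ft_force: [-1.1, 1.4, -0.0]
gripper_width: 0.004
grasp_force: 0.7
```

Request:
{"fn": "drive_tool", "kwargs": {
  "plan": [
    {"translation": [0, 0.003, 0], "roll": 0},
    {"translation": [0, 0.003, 0], "roll": 0},
    {"translation": [0, 0.002, 0], "roll": 0},
    {"translation": [0, 0, 0], "roll": 0}
  ]
}}

```text
time_s: 27.32
tool_pos: [0.5813, -0.1452, 0.0668]
eef_rot: [-2.337, -2.093, 0.007]
ft_force: [-10.2, 2.4, 8.3]
gripper_width: 0.003
grasp_force: 5.8
```

Request:
{"fn": "drive_tool", "kwargs": {
  "plan": [
    {"translation": [0, 0.002, 0], "roll": 0},
    {"translation": [0, 0.002, 0], "roll": 0},
    {"translation": [0, 0, 0], "roll": 0}
  ]
}}

```text
time_s: 27.7
tool_pos: [0.5815, -0.1452, 0.0668]
eef_rot: [-2.333, -2.089, 0.017]
ft_force: [-21.9, 3.4, 17.9]
gripper_width: 0.006
grasp_force: 11.8
```

```bash
python3 dr.py
```

```text
[ 0.5814661  -0.14522392  0.06675109] a 0.016775313595319037 b -0.046176576464150146 -22.1827027563541 27.7
panel top a 12564 [0.02   0.0768 0.0853]
board edge a 34101 [0.0847 0.0851]
```

View pics/w7.png

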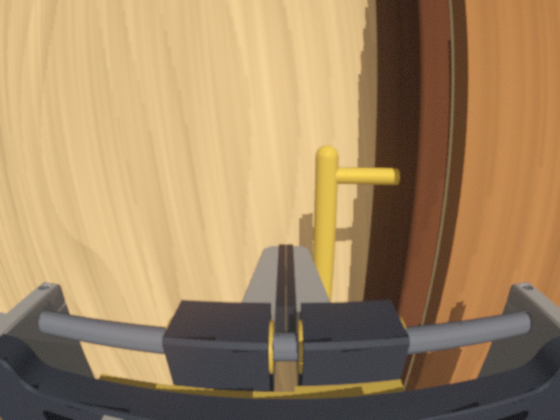

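Pushing meets a hard stop: 22 N with no further motion, and the travel matches shut. I back off, rise and verify from the top camera.

Request:
{"fn": "drive_tool", "kwargs": {
  "plan": [
    {"translation": [0, -0.015, 0], "roll": 0},
    {"translation": [0, -0.02, 0], "roll": 0},
    {"translation": [0, -0.03, -0.01], "roll": 0},
    {"translation": [0, -0.04, -0.04], "roll": 0},
    {"translation": [0, -0.03, -0.05], "roll": 0}
  ]
}}

```text
time_s: 28.38
tool_pos: [0.4526, -0.1311, 0.1674]
eef_rot: [-2.34, -2.096, -0.001]
ft_force: [0.1, -1.7, 1.6]
gripper_width: 0.007
grasp_force: 0.0
```

```bash
python3 - <<'E'
from w import *
im,d=get_image("top");cv2.imwrite("pics/top1.png",im);P0=np.load("P.npy")
i=camera_info("top");K=np.array(i["mtx"]);T=np.array(i["T"]);r,c=np.mgrid[:420,:560]
P=np.stack([(c-K[0,2])/K[0,0]*d,(r-K[1,2])/K[1,1]*d,d],-1)@T[:3,:3].T+T[:3,3]
u=np.array([.9941,-.1085]);v=np.array([.1085,.9941]);n=np.array([.5698,-.0975])
for n_,Q in(("before",P0),("after",P)):
    a=(Q[...,:2]-n)@u;b=(Q[...,:2]-n)@v;Z=Q[...,2]
    # panel top ridge pixels at z~.086, left part free of the arm
    m=(abs(Z-.086)<.006)&(b>0.04)&(b<.11)&(a>-.12)&(a<.1);print(n_,m.sum(),np.percentile(a[m],[5,50,95]).round(4))
im,P,s,T=cloud();cv2.imwrite("pics/w8.png",im)
a=(P[...,:2]-n)@u;b=(P[...,:2]-n)@v;Z=P[...,2]
for z0,z1 in((.082,.092),(.095,.103)):
    m=(Z>z0)&(Z<z1)&(abs(b+.02)<.08)&(a<.3);print("wrist",z0,m.sum(),np.percentile(a[m],[1,5,50,95,99]).round(4) if m.sum() else 0)
for r in spotter.pinpoint("wrist","drawer_face")[:1]:
    p=r["point"];q=P[int(p[0]),int(p[1])];print(p,r["conf"],q,"a",(q[:2]-n)@u)
print(s["tool_pos"],s["ft_force"])
cv2.imwrite("pics/v.png",np.hstack([cv2.resize(im,(440,330)),cv2.resize(cv2.imread("pics/top1.png")[90:300,230:400],(267,330))]))
E
```

```text
before 98 [-0.0933 -0.0846  0.0881]
after 96 [0.0705 0.0777 0.0854]
wrist 0.082 3139 [0.0693 0.0698 0.0772 0.0855 0.0861]
wrist 0.095 7496 [0.0844 0.0853 0.1092 0.1476 0.1605]
[211.4, 480.0] 0.79 [ 0.63503082 -0.14961567  0.06154289] a 0.07050051249194056
[ 0.45257214 -0.13109405  0.17293283] [-3.31957356  0.55205768  2.42255047]
```

View pics/v.png

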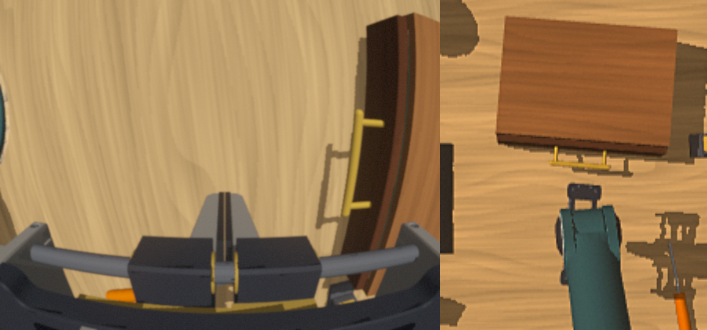

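Both views show the drawer shut. The panel's outer face sits 15 mm in front of the board edge, which is exactly its thickness, and it stayed there after I backed off. I let the arm settle and hand in.

Request:
{"fn": "drive_tool", "kwargs": {
  "plan": [
    {"translation": [0, 0, -0.02], "roll": 0},
    {"translation": [0, 0, 0], "roll": 0},
    {"translation": [0, 0, 0], "roll": 0}
  ]
}}

```text
time_s: 28.9
tool_pos: [0.4536, -0.1312, 0.1859]
eef_rot: [-2.34, -2.095, -0.0]
ft_force: [0.1, 0.3, -0.7]
gripper_width: 0.01
grasp_force: 0.0
```

```bash
python3 -c "
from cell import env
print(env.sign_off())"
```

```text
the job is handed in; nothing more can be done
None
```

I laid the stone flat on the mat and let go, set it level in its long pocket, and pushed the drawer fully shut, where it stayed; the job was handed in at about 29 s, and no verdict was shown.

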